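Stack the condiment tins on their stand

TASK

Put the stall's condiment tins together on the round wooden stand, one at a time from the bottom up: the deep tin into the stand's recess, then the middle tin with the partition, then the shallow tin, and the knobbed lid last. Each must sit fully home in the one below, upright, and be left standing by itself; leave the bowl, the bottle and the whetstone where they are.

Things in the scene. Friction and masses are not known exactly. Their poses are not given: they have to be found in the camera images.
- deep_tin_center (a point): Tallest of three open round steel tins, 62 mm across, 70 mm high, no partition, about 0.18 kg. The point is on its axis half-way up, 35 mm above its underside. Tapered foot underneath 6 mm high, 50 mm across at its top, 45 mm at the bottom; above it a flat ledge out to 62 mm. Mouth 54 mm across, wall 4 mm. Stands upright, z up.
- middle_tin_center (a point): Middle open round steel tin, 62 mm across, 50 mm high, about 0.14 kg, with one thin straight partition across its inside (its top 11 mm below the rim). The point is on its axis half-way up, 25 mm above its underside. Tapered foot underneath 6 mm high, 50 mm across at its top, 45 mm at the bottom; above it a flat ledge out to 62 mm. Mouth 54 mm across, wall 4 mm. Stands upright, z up.
- shallow_tin_center (a point): Lowest open round steel tin, 62 mm across, 32 mm high, no partition, about 0.10 kg. The point is on its axis half-way up, 16 mm above its underside. Tapered foot underneath 6 mm high, 50 mm across at its top, 45 mm at the bottom; above it a flat ledge out to 62 mm. Mouth 54 mm across, wall 4 mm. Stands upright, z up.
- tin_lid_center (a point): Round steel lid, about 0.09 kg, 34 mm high, lying foot down: the same 6 mm high tapered foot as the tins, above it a disc 62 mm across from 6 to 11 mm over the underside, then an upright black knob 18 mm across from 11 to 34 mm. The point is on its axis, 17 mm above its underside. z up.
- stand: Round wooden stand, 100 mm across, 18 mm high, fixed, with a round recess 54 mm across, 10 mm deep in its top. Origin at the centre of its underside, z up. Each seated piece's ledge rests on the stand's top or on the rim below, its foot inside (2 mm play). Seated undersides of deep, middle, shallow tin and lid: 12, 76, 120 and 146 mm above this origin.
- bowl: Bystander: white ceramic bowl, 120 mm across, 50 mm high, loose. Origin at the centre of its underside.
- bottle: Bystander: amber bottle with a red cap, 64 mm across, 170 mm high, loose. Origin at the centre of its underside.
- whetstone: Bystander: grey sharpening stone, 150 by 55 by 28 mm, lying loose. Origin at the centre of its underside; x along its length.
Mind the look-alikes: they are no part of the job. What is shaped like the part that bears tin_lid_center but green or yellow is not meant.

How it is judged:
On the way, in this order (a step that is already met when the one before it is completed fails the run):
1. the deep tin is seated in the stand's recess (z of deep_tin_center in the frame of stand between 0.0445 and 0.0495 m and horizontal distance between deep_tin_center and stand below 0.004 m and angle between deep_tin_center's own z axis and vertical below 0.06 rad), for 0.2 s.
2. the middle tin is seated in the mouth of the deep tin on the stand (all of step 1 and z of middle_tin_center in the frame of stand between 0.0985 and 0.1035 m and horizontal distance between middle_tin_center and stand below 0.006 m and angle between middle_tin_center's own z axis and vertical below 0.06 rad), for 0.2 s.
3. the shallow tin is seated in the mouth of the middle tin on the stack (all of step 2 and z of shallow_tin_center in the frame of stand between 0.1335 and 0.1385 m and horizontal distance between shallow_tin_center and stand below 0.008 m and angle between shallow_tin_center's own z axis and vertical below 0.06 rad), for 0.2 s.
4. the lid is seated in the mouth of the shallow tin on the stack (all of step 3 and z of tin_lid_center in the frame of stand between 0.1605 and 0.1655 m and horizontal distance between tin_lid_center and stand below 0.01 m and angle between tin_lid_center's own z axis and vertical below 0.06 rad), for 0.2 s.
At the end, for the whole second after the job is handed in: Deep tin, middle tin, shallow tin and lid stand on the stand in that order, each seated (height within 2.5 mm of fully home, upright within 0.06 rad, centred over the stand within 4, 6, 8 and 10 mm from the bottom up), released and at rest (all of step 4 and linear speed of each of deep_tin, middle_tin, shallow_tin, tin_lid below 0.02 m/s); the robot touches nothing.
It fails at once if the bowl is pushed from its place (more than 20 mm) (distance of bowl from where it was at the start of the episode above 0.02 m).
It fails at once if the bottle is pushed from its place (more than 20 mm) (distance of bottle from where it was at the start of the episode above 0.02 m).
It fails at once if the whetstone is pushed from its place (more than 20 mm) (distance of whetstone from where it was at the start of the episode above 0.02 m).
It also fails if it takes over 125 s, if anything falls off the work surface, if the arm or the gripper's body presses on something with over 40 N, if the wrist force passes 120 N, or if a joint passes its speed limit or range.

ROBOT

A 6-joint arm with a two-finger parallel gripper is mounted at the origin on the work surface. World frame = base frame: x ahead of the robot, y to its left, z up, the work surface at z = 0. Lengths are in m, angles in rad, forces in N, time in s.
With the tool pointing down it reaches from about 0.25 to 0.725 m from the base axis. Payload 4 kg.
Tool frame: the origin (TCP) lies midway between the tips of the shut fingers; the grasp point (between the pads) lies 19 mm behind it; z points along the fingers, y is the direction in which the jaws open and shut (so a half turn about z gives the same grasp; the last joint's range is limited). The gripper opens to 85 mm and grips with 20 to 120 N. Pads are 22 mm wide; open, the fingers measure 114 mm over their backs; the gripper's body (76 mm by 85 mm) begins 54 mm behind the grasp point. The pads swing forward as they close: fully open they stand 13 mm farther back than shut.
Start: joints at [-1.219, 0.241, 0.005, 1.335, 0, 1.571], TCP at [0.172, -0.469, 0.231] pointing down, gripper open.
Joint ranges: [-2.72, 2.72], [-1.05, 1.87], [-1.09, 1.28], [-1.99, 2.15], [-1.42, 1.44], [-3.14, 3.14]. Speed limits (rad/s): [2.79, 2.79, 3.14, 3.14, 3.14, 3.14].

INTERFACE

Orientations are given as a unit quaternion [x, y, z, w].
In Python, from workcell import get_obs, camera, camera_model, job_done, masks_of gives the robot as it stands.
- The arm moves only by the tool jog_arm, never from a script. Its argument "deltas" is a list that holds one entry, the list of rows, each a list of 7 numbers: the shift along the tool's x, y, z in mm, then the turn, a rotation vector about the tool's x, y, z in degrees, then the finger opening in mm, from 0 to 85.4. A call has 1 to 5 rows; each row shifts and turns the pose as measured when the row begins, along the tool's axes as they then stand; what a row does not reach is not made up. A row lasts 1/10 s, in which the tool goes at most 50 mm and 8.59 degrees, less where a joint would pass 70% of its speed; a pose out of reach is approached as far as the arm can. A call with a gripper value outside its range is refused whole. The fingers move at their own pace and stop on an object; the grip force is fixed at half the most. Time passes only in rows, so rows that do not move let the fingers close. It gives the time, the measured TCP pose, the force and the opening at its end, in the units of the state.
- get_obs(): the state, without advancing time (a new reading comes with each control period).
- camera(name): name is "scene" or "top"; returns the picture (480x640x3 uint8, red, green, blue); there is no depth.
- camera_model(name): a dict with "fovy" (degrees; the focal length in pixels is half the picture's height over the tangent of half this angle, whatever the lens; pixels are square), "cx", "cy" (the principal point, pixels), "pose" (4x4, takes a point from camera to world coordinates). Camera axes: x right, y down, z forward; pixel columns grow to the right and rows downward; lengths in m; the calibration is good to about 2 mm. A picture is of the moment at which its call begins. camera_model takes no time and is no camera call.
- job_done(): hands the job in, once; it reports no verdict.
Trained networks look in the newest picture that a camera, given by its name, has taken for a name from the list of things; names that differ only in an ending like _2 or _b are one class to them, and where a whole thing is asked for, a point or a joint stands for the part that bears it (a point fixed in the world has none). Each returns a list of dicts, best first, with "conf" (0 to 1); they miss things now and then, are a little off and sometimes report something else, mostly with a low value. They report only what shows in the picture. A call takes as long as a camera call. They do not tell look-alikes from the thing itself.
- masks_of(target, camera): "pixels" (480x640 bool, what is visible of it) and "at" ([column, row] in pixels, amid what is visible of it).
The state is a dict: "clock": time; "joint_pos": joint angles; "joint_vel": joint speeds; "tau": joint torques, N m; "eef_pos": TCP position; "tool_rot": TCP orientation; "ft_force": force on the tool from outside, world axes, zero at the start; "ft_torque": the same for the moment, N m; "grip_width": finger opening in m.
Only numpy, scipy, OpenCV 4.12 (cv2) and the standard library are available. Lean on these libraries where they do the work, as an engineer would, in place of code of your own. Each camera call takes 0.05 s, during which the arm holds its last target. There are 200 camera calls.

## Working session

There is one attempt and no reset: what is moved stays moved. The work goes in short steps, Python scripts to look and compute and a tool call to move; the robot and the scene stay as the last step left them, time stands still between calls to the robot, and variables do not carry over. Pictures are saved under pics/ and viewed, about 12 in all and at most 16, crops included, and the job is handed in when it is done.

Besides the shell and the picture viewer there is one more tool, called after "Request:" in YAML: its name, and indented under it one key for each argument. jog_arm: Moves the arm, as the interface text tells. Its arguments: {"type":"object","properties":{"deltas":{"type":"array"}},"required":["deltas"]}

```bash
mkdir -p pics; ls; python3 - <<'E'
from workcell import *
import cv2,numpy as np
o=get_obs();print({k:np.round(o[k],3) for k in o})
for c in("scene","top"):
    im=camera(c);cv2.imwrite(f"pics/{c}0.png",im[...,::-1]);m=camera_model(c);print(c,m["fovy"],m["cx"],m["cy"],np.round(m["pose"],4).tolist(),[k for k in m])
    for n in("deep_tin_center","middle_tin_center","shallow_tin_center","tin_lid_center","stand","bowl","bottle","whetstone"):
        print(n,[(round(d["conf"],2),np.round(d["at"]).tolist(),int(d["pixels"].sum())) for d in masks_of(n,c)])
E
```

```text
pics
{'clock': np.float64(0.0), 'joint_pos': array([-1.219,  0.241,  0.004,  1.335,  0.   ,  1.571]), 'joint_vel': array([0.001, 0.001, 0.003, 0.001, 0.001, 0.   ]), 'tau': array([-0.0000e+00, -3.7231e+01,  2.5241e+01,  1.7000e-02, -0.0000e+00,
        0.0000e+00]), 'eef_pos': array([ 0.172, -0.469,  0.23 ]), 'tool_rot': array([ 0.985,  0.175, -0.   , -0.001]), 'ft_force': array([-0.446,  0.031,  0.167]), 'ft_torque': array([0.03 , 0.022, 0.013]), 'grip_width': np.float64(0.085)}
scene 54.987915925205634 323.23326470724817 243.20563138039992 [[0.5193, 0.4485, -0.7275, 1.2662], [0.8543, -0.2954, 0.4277, -0.4132], [-0.0231, -0.8435, -0.5366, 0.6037], [0.0, 0.0, 0.0, 1.0]] ['fovy', 'cx', 'cy', 'pose']
deep_tin_center [(0.66, [382.0, 246.0], 992), (0.57, [263.0, 311.0], 1145)]
middle_tin_center [(0.91, [263.0, 312.0], 1091), (0.34, [398.0, 317.0], 2695)]
shallow_tin_center [(0.58, [305.0, 244.0], 535), (0.39, [384.0, 246.0], 1003)]
tin_lid_center [(0.69, [351.0, 207.0], 245), (0.68, [405.0, 205.0], 228)]
stand [(0.92, [205.0, 273.0], 1208)]
bowl [(0.83, [397.0, 315.0], 2679)]
bottle [(0.74, [476.0, 203.0], 1493)]
whetstone [(0.83, [131.0, 340.0], 2718), (0.39, [262.0, 311.0], 1080)]
top 55.083246449250225 316.39259063712984 236.61656589497028 [[-0.0169, -0.998, 0.061, 0.4849], [-0.9998, 0.0176, 0.0103, 0.0149], [-0.0113, -0.0608, -0.9981, 1.1652], [0.0, 0.0, 0.0, 1.0]] ['fovy', 'cx', 'cy', 'pose']
deep_tin_center [(0.85, [278.0, 222.0], 570)]
middle_tin_center [(0.98, [396.0, 207.0], 564)]
shallow_tin_center [(0.78, [324.0, 279.0], 509)]
tin_lid_center [(0.83, [243.0, 324.0], 499), (0.8, [231.0, 282.0], 447), (0.62, [189.0, 294.0], 478)]
stand [(0.59, [417.0, 287.0], 1337)]
bowl [(0.93, [318.0, 141.0], 1824)]
bottle [(0.87, [154.0, 222.0], 974)]
whetstone [(0.62, [491.0, 229.0], 1533)]
```

```bash
python3 - <<'E'
import cv2
a=cv2.imread("pics/top0.png")[110:360,120:540];cv2.imwrite("pics/topc.png",cv2.resize(a,None,fx=1.9,fy=1.9,interpolation=3))
E
```

```text
(no output)
```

View pics/scene0.png

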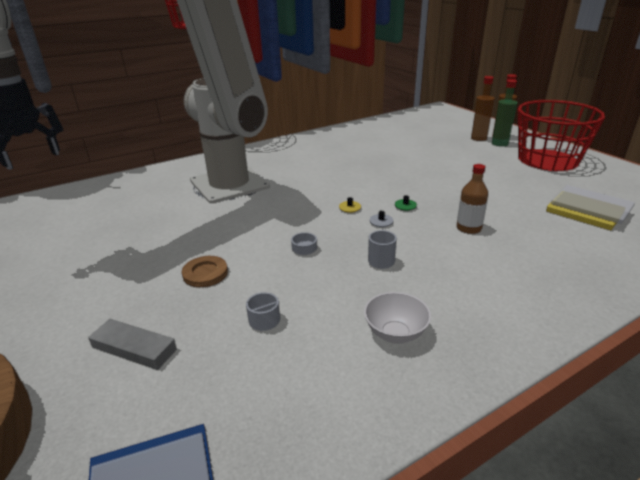

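View pics/topc.png

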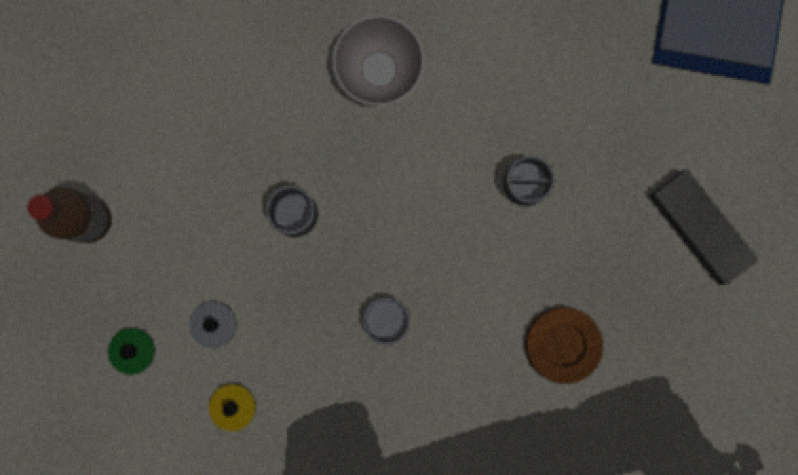

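The top picture shows the deep tin at about (274,221), the middle tin with its partition at (397,205), the shallow tin at (323,278) and the stand at (417,291). Three lids show: silver at (231,281), green at (189,294) and yellow at (243,324). The steel (silver) one fits the description. The next step is to fit positions from both views.

```bash
cat > h.py <<'E'
from workcell import *
import cv2,numpy as np
from scipy.optimize import least_squares
P={"deep_tin_center":[(.031,.006,.07),(.0225,0,.006)],"middle_tin_center":[(.031,.006,.05),(.0225,0,.006)],"shallow_tin_center":[(.031,.006,.032),(.0225,0,.006)],
"tin_lid_center":[(.031,.006,.011),(.0225,0,.006),(.009,.011,.034)],"stand":[(.05,0,.018)],"bowl":[(.06,.05,.05),(.03,0,.01)],"bottle":[(.032,0,.11),(.014,.11,.17)]}
def proj(c,X):
    m=camera_model(c);T=np.linalg.inv(m["pose"]);f=240/np.tan(np.radians(m["fovy"])/2)
    p=X@T[:3,:3].T+T[:3,3];return p[:,:2]/p[:,2:]*f+[m["cx"],m["cy"]]
def sil(c,n,xy,zb=0):
    S=16;im=np.zeros((480*4,640*4),np.uint8);a=np.linspace(0,2*np.pi,60)
    for r,z0,z1 in P[n]:
        X=np.vstack([np.c_[xy[0]+r*np.cos(a),xy[1]+r*np.sin(a),0*a+z+zb] for z in(z0,z1)])
        h=cv2.convexHull(((proj(c,X)+.5)*4*S-S/2).round().astype(np.int32))
        cv2.fillPoly(im,[h],255,shift=4)
    M=cv2.moments(im,True);return np.array([M["m10"],M["m01"]])/M["m00"]/4-.375,M["m00"]/16
def ray(c,uv,z):
    m=camera_model(c);f=240/np.tan(np.radians(m["fovy"])/2);Q=m["pose"]
    d=Q[:3,:3]@[(uv[0]-m["cx"])/f,(uv[1]-m["cy"])/f,1];return (Q[:3,3]+d*(z-Q[2,3])/d[2])[:2]
def cen(mask):
    v,u=np.nonzero(mask);return np.array([u.mean(),v.mean()])
def fit(c,n,mask,zb=0):
    t=cen(mask);x0=ray(c,t,.02+zb)
    return least_squares(lambda x:sil(c,n,x,zb)[0]-t,x0,diff_step=.005).x, sil(c,n,x0,zb)[1]
E
python3 - <<'E'
from h import *
near={"top":{"deep_tin_center":(276,221),"middle_tin_center":(397,206),"shallow_tin_center":(323,278),"tin_lid_center":(231,281),"stand":(417,290),"bowl":(318,141),"bottle":(154,222)},
"scene":{"deep_tin_center":(382,248),"middle_tin_center":(263,311),"shallow_tin_center":(304,244),"tin_lid_center":(381,218),"stand":(205,272),"bowl":(397,316),"bottle":(474,203)}}
for c in near:
    camera(c)
    for n in near[c]:
        best=None
        for q in [n]+[k for k in near[c] if "tin_c" in k and "tin_c" in n and k!=n]:
            L=[d for d in masks_of(q,c) if np.hypot(*(cen(d["pixels"])-near[c][n]))<9]
            if L: best=max(L,key=lambda d:d["conf"]);break
        if best is None: print(c,n,"miss");continue
        x,A=fit(c,n,best["pixels"]);print(c,n,np.round(x,4),"area",int(best["pixels"].sum()),int(A),round(best["conf"],2))
    
E
```

```text
top deep_tin_center [0.5934 0.1309] area 564 600 0.64
top middle_tin_center [ 0.6306 -0.1762] area 535 592 0.81
top shallow_tin_center [0.4515 0.0124] area 469 511 0.6
top tin_lid_center [0.449  0.2416] area 476 498 0.9
top stand [ 0.4149 -0.2195] area 1293 1348 0.81
top bowl miss
top bottle [0.5927 0.408 ] area 985 1046 0.78
scene deep_tin_center [0.5925 0.1338] area 1002 979 0.65
scene middle_tin_center [ 0.6281 -0.1746] area 1175 1135 0.68
scene shallow_tin_center [0.4482 0.0145] area 516 543 0.75
scene tin_lid_center [0.4471 0.2444] area 264 306 0.5
scene stand [ 0.4131 -0.2191] area 1218 1305 0.62
scene bowl [0.7884 0.0177] area 2686 2451 0.81
scene bottle [0.589 0.414] area 1543 1408 0.75
```

Request:
jog_arm:
  deltas:
    - [[0,0,0,0,0,6.7,85],[0,0,0,0,0,6.7,85],[0,0,0,0,0,6.7,85],[0,0,0,0,0,0,85]]

```text
clock: 2.1
eef_pos: [0.1723, -0.4694, 0.2313]
tool_rot: [1.0, -0.006, 0.0, -0.0]
ft_force: [0.1, -0.7, 0.3]
grip_width: 0.0848
```

Request:
jog_arm:
  deltas:
    - [[28,-40,0,0,0,0,85],[28,-40,0,0,0,0,85],[28,-40,0,0,0,0,85],[28,-40,0,0,0,0,85],[28,-40,0,0,0,0,85]]

```text
clock: 2.6
eef_pos: [0.3157, -0.2708, 0.2305]
tool_rot: [1.0, -0.006, 0.001, 0.002]
ft_force: [1.2, 0.4, 0.7]
grip_width: 0.0851
```

Request:
jog_arm:
  deltas:
    - [[28,-40,0,0,0,0,85],[28,-40,0,0,0,0,85],[28,-40,0,0,0,0,85],[28,-40,0,0,0,0,85],[28,-40,0,0,0,0,85]]

```text
clock: 3.1
eef_pos: [0.4596, -0.0659, 0.2317]
tool_rot: [1.0, 0.001, 0.003, 0.003]
ft_force: [0.5, 0.3, 0.6]
grip_width: 0.0852
```

Request:
jog_arm:
  deltas:
    - [[28,-40,0,0,0,0,85],[28,-40,0,0,0,0,85],[28,-40,0,0,0,0,85],[0,0,0,0,0,0,85]]

```text
clock: 3.5
eef_pos: [0.547, 0.0365, 0.2314]
tool_rot: [0.999, 0.032, 0.004, -0.008]
ft_force: [-0.5, -1.2, -0.5]
grip_width: 0.085
```

```bash
cat > d.py <<'E'
import sys,numpy as np
from scipy.spatial.transform import Rotation as R
from workcell import get_obs
o=get_obs();t=np.array([float(v) for v in sys.argv[1:4]]);yaw=float(sys.argv[4]) if len(sys.argv)>4 else 0
q=R.from_quat(o["tool_rot"]);g=R.from_euler("z",yaw,degrees=True)*R.from_quat([1,0,0,0])
print("shift mm",np.round(q.inv().apply(t-o["eef_pos"])*1000,1),"turn",np.round((q.inv()*g).as_rotvec(degrees=True),2),"F",np.round(o["ft_force"],1),"w",round(float(o["grip_width"])*1000,1),"pos",np.round(o["eef_pos"],4))
E
python3 d.py .593 .1323 .10
```

```text
shift mm [ 50.8 -90.5 133.4] turn [-0.95 -0.49  3.67] F [-0.5 -1.2 -0.5] w 85.0 pos [0.547  0.0365 0.2314]
```

Request:
jog_arm:
  deltas:
    - [[0,0,0,-0.95,-0.5,3.7,85],[15,-32,25,0,0,0,85],[15,-32,25,0,0,0,85],[15,-31,25,0,0,0,85],[0,0,40,0,0,0,85]]

```text
clock: 4.0
eef_pos: [0.5958, 0.0702, 0.1235]
tool_rot: [0.999, 0.048, 0.005, -0.024]
ft_force: [-0.2, 0.1, 0.2]
grip_width: 0.085
```

```bash
python3 d.py .593 .1323 .03
```

```text
shift mm [  2.  -57.6  96.4] turn [-2.7  -0.6   5.53] F [-0.2  0.1  0.2] w 85.0 pos [0.5958 0.0702 0.1235]
```

Request:
jog_arm:
  deltas:
    - [[0,-15,0,-1.3,-0.3,2.7,85],[0,-15,0,-1.3,-0.3,2.7,85],[0,-15,0,0,0,0,85],[0,-12,0,0,0,0,85],[0,0,0,0,0,0,85]]

```text
clock: 4.5
eef_pos: [0.5926, 0.0652, 0.1268]
tool_rot: [0.999, 0.044, -0.005, -0.022]
ft_force: [0.0, -0.1, 0.8]
grip_width: 0.0849
```

```bash
python3 d.py .593 .1323 .03
```

```text
shift mm [  7.2 -62.4  99.6] turn [-2.52  0.61  5.06] F [ 0.  -0.1  0.8] w 84.9 pos [0.5926 0.0652 0.1268]
```

```bash
python3 -c "
from workcell import *;import numpy as np
print(np.round(get_obs()['joint_pos'],3))"
```

```text
[0.087 0.497 0.102 1.185 0.044 3.14 ]
```

Request:
jog_arm:
  deltas:
    - [[0,0,0,-1.2,0.3,-8,85],[0,0,0,-1.2,0.3,-8,85],[0,0,0,0,0,-8.5,85],[0,0,0,0,0,-8.5,85],[0,0,0,0,0,-8.5,85]]

```text
clock: 5.0
eef_pos: [0.5963, 0.0667, 0.1353]
tool_rot: [0.916, 0.402, 0.011, 0.002]
ft_force: [0.3, 0.7, -0.3]
grip_width: 0.085
```

Request:
jog_arm:
  deltas:
    - [[0,0,0,0,0,-8.5,85],[0,0,0,0,0,-8.5,85],[0,0,0,0,0,-8.5,85],[0,0,0,0,0,-8.5,85],[0,0,0,0,0,0,85]]

```text
clock: 5.5
eef_pos: [0.5994, 0.0687, 0.1432]
tool_rot: [0.756, 0.655, 0.015, 0.009]
ft_force: [0.2, 0.7, -0.2]
grip_width: 0.085
```

```bash
python3 d.py .593 .1323 .1 90
```

```text
shift mm [ 61.6 -16.8  43.4] turn [ 1.91 -0.5  -8.21] F [ 0.2  0.7 -0.2] w 85.0 pos [0.5994 0.0687 0.1432]
```

Request:
jog_arm:
  deltas:
    - [[0,0,0,1.9,-0.5,-8.2,85],[20,-2,0,0,0,0,85],[20,-2,0,0,0,0,85],[20,-2,15,0,0,0,85],[0,0,0,0,0,0,85]]

```text
clock: 6.0
eef_pos: [0.596, 0.1309, 0.1337]
tool_rot: [0.711, 0.703, 0.004, 0.003]
ft_force: [-0.1, -1.0, 0.6]
grip_width: 0.0848
```

```bash
python3 d.py .593 .1323 .1 90
```

```text
shift mm [ 1.4 -3.4 33.7] turn [ 0.51 -0.08 -0.66] F [-0.1 -1.   0.6] w 84.8 pos [0.596  0.1309 0.1337]
```

Request:
jog_arm:
  deltas:
    - [[1.4,-3.4,15,0.5,0,-0.6,85],[0,0,0,0,0,0,85],[0,0,30,0,0,0,85],[0,0,0,0,0,0,85]]

```text
clock: 6.4
eef_pos: [0.5938, 0.1312, 0.0895]
tool_rot: [0.709, 0.705, 0.002, 0.001]
ft_force: [-0.6, -0.6, -1.1]
grip_width: 0.0849
```

```bash
python3 d.py .593 .1323 .03 90
```

```text
shift mm [ 1.  -1.  59.5] turn [ 0.2  -0.06 -0.32] F [-0.6 -0.6 -1.1] w 84.9 pos [0.5938 0.1312 0.0895]
```

Request:
jog_arm:
  deltas:
    - [[1,-1,20,0.2,0,-0.3,85],[0,0,20,0,0,0,85],[0,0,18,0,0,0,85],[0,0,2,0,0,0,85],[0,0,0,0,0,0,85]]

```text
clock: 6.9
eef_pos: [0.5976, 0.1296, 0.0348]
tool_rot: [0.71, 0.704, 0.004, 0.002]
ft_force: [0.4, 0.1, 0.5]
grip_width: 0.0854
```

Request:
jog_arm:
  deltas:
    - [[0,0,0,0,0,0,55],[0,0,0,0,0,0,55],[0,0,0,0,0,0,55],[0,0,0,0,0,0,55],[0,0,0,0,0,0,55]]

```text
clock: 7.4
eef_pos: [0.6005, 0.1297, 0.0405]
tool_rot: [0.71, 0.704, 0.007, 0.004]
ft_force: [-0.1, -0.1, -1.7]
grip_width: 0.0612
```

```bash
python3 d.py .414 -.2193 .03 90
```

```text
shift mm [-350.6 -183.6    6.4] turn [ 0.86 -0.21 -0.5 ] F [-0.1 -0.1 -1.7] w 61.2 pos [0.6005 0.1297 0.0405]
```

Request:
jog_arm:
  deltas:
    - [[0,0,0,0.4,0,-0.3,75],[0,0,1,0.4,-0.1,-0.2,75],[2,-0.5,6,0,0,0,75],[1,-0.5,5,0,0,0,75],[0,-0.5,3,0,0,0,75]]

```text
clock: 7.9
eef_pos: [0.6, 0.1333, 0.0251]
tool_rot: [0.707, 0.707, 0.002, -0.0]
ft_force: [0.5, 1.0, -0.3]
grip_width: 0.0747
```

```bash
python3 d.py .5995 .1323 .028 90
```

```text
shift mm [-1.  -0.5 -2.9] turn [ 0.11 -0.13  0.05] F [ 0.5  1.  -0.3] w 74.7 pos [0.6    0.1333 0.0251]
```

Request:
jog_arm:
  deltas:
    - [[-0.5,-0.5,0,0,0,0,50],[0,0,0,0,0,0,50],[0,0,0,0,0,0,50],[0,0,0,0,0,0,50]]

```text
clock: 8.3
eef_pos: [0.5994, 0.1329, 0.0248]
tool_rot: [0.707, 0.708, 0.001, -0.0]
ft_force: [-0.2, -0.5, -0.4]
grip_width: 0.0617
```

```bash
python3 d.py .6 .1323 .25 90
```

```text
shift mm [-1.000e-01  1.100e+00 -2.252e+02] turn [ 0.11 -0.13  0.07] F [-0.2 -0.5 -0.4] w 61.7 pos [0.5994 0.1329 0.0248]
```

Request:
jog_arm:
  deltas:
    - [[0,0,-5,0,0,0,50],[0,0,-25,0,0,0,50],[0,0,-35,0,0,0,50],[0,0,-35,0,0,0,50],[0,0,0,0,0,0,50]]

```text
clock: 8.8
eef_pos: [0.596, 0.1318, 0.1251]
tool_rot: [0.707, 0.707, -0.003, -0.003]
ft_force: [1.2, 0.0, -1.1]
grip_width: 0.0618
```

Request:
jog_arm:
  deltas:
    - [[-30,-15,0,0,0,0,50],[-35,-18,0,0,0,0,50],[-35,-18,0,0,0,0,50],[-35,-18,0,0,0,0,50],[-35,-18,0,0,0,0,50]]

```text
clock: 9.3
eef_pos: [0.5079, -0.0387, 0.1233]
tool_rot: [0.703, 0.711, -0.002, -0.003]
ft_force: [0.6, -0.7, -1.3]
grip_width: 0.0622
```

```bash
python3 d.py .414 -.2187 .14 90
```

```text
shift mm [-179.   -96.   -16.3] turn [-0.38 -0.08  0.63] F [ 0.6 -0.7 -1.3] w 62.2 pos [ 0.5079 -0.0387  0.1233]
```

Request:
jog_arm:
  deltas:
    - [[-33,-18,-3,-0.4,0,0.6,50],[-33,-18,-3,0,0,0,50],[-33,-18,-3,0,0,0,50],[-33,-18,-3,0,0,0,50],[-33,-18,-3,0,0,0,50]]

```text
clock: 9.8
eef_pos: [0.4097, -0.2091, 0.1347]
tool_rot: [0.707, 0.707, -0.002, -0.004]
ft_force: [0.0, -0.2, -1.7]
grip_width: 0.0619
```

Request:
jog_arm:
  deltas:
    - [[0,0,0,0,0,0,50]]

```text
clock: 9.9
eef_pos: [0.4073, -0.2121, 0.1345]
tool_rot: [0.709, 0.705, -0.002, -0.004]
ft_force: [0.7, 0.4, -1.3]
grip_width: 0.0618
```

```bash
python3 d.py .414 -.2187 .09 90
```

```text
shift mm [-6.6  7.2 44.4] turn [-0.5  -0.12 -0.32] F [ 0.7  0.4 -1.3] w 61.8 pos [ 0.4073 -0.2121  0.1345]
```

Request:
jog_arm:
  deltas:
    - [[-6,6,10,-0.5,0,-0.3,50],[0,0,20,0,0,0,50],[0,0,20,0,0,0,50],[0,0,5,0,0,0,50],[0,0,0,0,0,0,50]]

```text
clock: 10.4
eef_pos: [0.4118, -0.217, 0.0762]
tool_rot: [0.708, 0.706, 0.001, -0.002]
ft_force: [0.2, 0.3, -1.2]
grip_width: 0.0613
```

```bash
python3 d.py .414 -.2187 .0368 90; python3 - <<'E'
from h import *
a=camera("scene");b=camera("top")
a=cv2.resize(a[190:350,110:310],None,fx=3,fy=3);b=cv2.resize(b[210:370,340:500],None,fx=3,fy=3)
v=np.zeros((480,1080,3),np.uint8);v[:,:600]=a;v[:,600:]=b
cv2.imwrite("pics/p1.png",cv2.resize(v,(800,356))[...,::-1])
E
```

```text
shift mm [-1.9  2.2 39.4] turn [-0.08 -0.29 -0.18] F [ 0.2  0.3 -1.2] w 61.3 pos [ 0.4118 -0.217   0.0762]
```

View pics/p1.png

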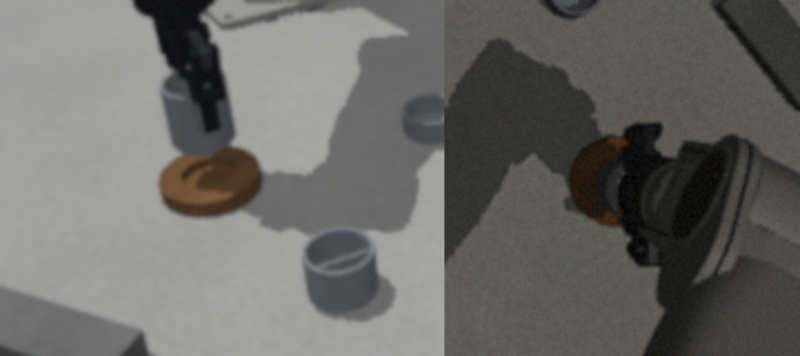

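```bash
python3 - <<'E'
from h import *
o=get_obs();a=camera("scene");K=6;x0,y0=160,190
v=cv2.resize(a[190:290,160:260],None,fx=K,fy=K,interpolation=cv2.INTER_CUBIC)
t=np.linspace(0,2*np.pi,80);p=o["eef_pos"]
def circ(x,y,z,r,col):
    q=(proj("scene",np.c_[x+r*np.cos(t),y+r*np.sin(t),0*t+z])+.5-[x0,y0])*K
    cv2.polylines(v,[q.round().astype(np.int32)],True,col,1)
zb=p[2]-.0248
circ(p[0],p[1],zb+.07,.031,(255,0,0));circ(p[0],p[1],zb+.006,.031,(255,0,0))
sx,sy=.414,-.2193
circ(sx,sy,.018,.05,(0,255,0));circ(sx,sy,.0,.05,(0,255,0));circ(sx,sy,.018,.027,(0,255,0))
cv2.imwrite("pics/p2.png",v[...,::-1])
E
```

```text
(no output)
```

View pics/p2.png

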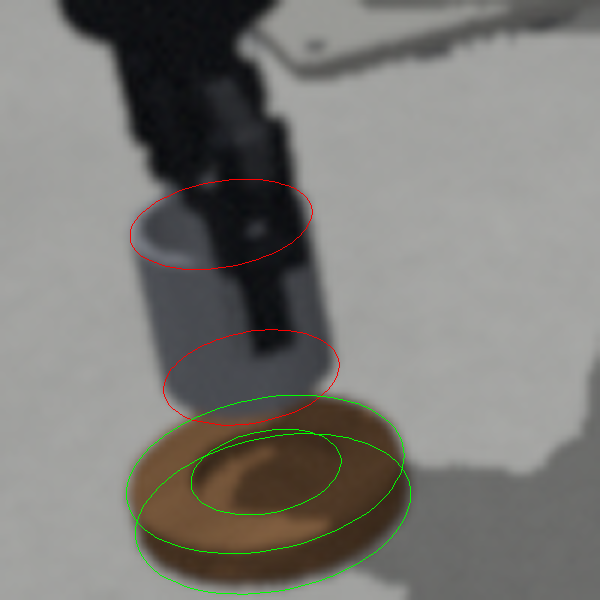

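The overlay shows the held tin (red) and the stand (green) both matching the calibration to about 1 mm. The tin centre is near (235,310) in the crop and the recess near (265,472). I'll go on lowering it.

Request:
jog_arm:
  deltas:
    - [[-1.8,2,5,0,-0.3,-0.2,50],[0,0,8,0,0,0,50],[0,0,5,0,0,0,50],[0,0,0,0,0,0,50]]

```text
clock: 10.95
eef_pos: [0.4172, -0.2203, 0.0604]
tool_rot: [0.707, 0.708, 0.0, 0.004]
ft_force: [-1.3, 0.1, -1.8]
grip_width: 0.0617
```

```bash
python3 d.py .414 -.2187 .0368 90
```

```text
shift mm [ 1.7 -3.3 23.5] turn [0.34 0.26 0.08] F [-1.3  0.1 -1.8] w 61.7 pos [ 0.4172 -0.2203  0.0604]
```

Request:
jog_arm:
  deltas:
    - [[1,-2,4,0.2,0.2,0,50],[0,0,4,0,0,0,50],[0,0,0,0,0,0,50]]

```text
clock: 11.25
eef_pos: [0.4149, -0.2192, 0.0515]
tool_rot: [0.707, 0.707, 0.0, 0.001]
ft_force: [-0.1, -0.8, -1.6]
grip_width: 0.0617
```

```bash
python3 d.py .414 -.2187 .0368 90
```

```text
shift mm [ 0.5 -0.9 14.7] turn [0.1  0.03 0.06] F [-0.1 -0.8 -1.6] w 61.7 pos [ 0.4149 -0.2192  0.0515]
```

Request:
jog_arm:
  deltas:
    - [[0.3,-0.6,4,0,0,0,50],[0,0,4,0,0,0,50],[0,0,3,0,0,0,50],[0,0,0,0,0,0,50]]

```text
clock: 11.65
eef_pos: [0.4142, -0.219, 0.0396]
tool_rot: [0.707, 0.707, 0.0, 0.001]
ft_force: [-0.3, 1.0, -1.8]
grip_width: 0.0615
```

```bash
python3 d.py .414 -.2187 .0368 90
```

```text
shift mm [ 0.3 -0.2  2.8] turn [0.1  0.03 0.05] F [-0.3  1.  -1.8] w 61.5 pos [ 0.4142 -0.219   0.0396]
```

Request:
jog_arm:
  deltas:
    - [[0,0,2,0,0,0,50],[0,0,1.5,0,0,0,50],[0,0,0,0,0,0,50]]

```text
clock: 11.95
eef_pos: [0.4145, -0.2192, 0.0369]
tool_rot: [0.707, 0.707, 0.0, 0.001]
ft_force: [-0.3, 0.2, -1.1]
grip_width: 0.0616
```

```bash
python3 d.py .414 -.2187 .0368 90
```

```text
shift mm [ 0.5 -0.5  0.1] turn [0.14 0.06 0.05] F [-0.3  0.2 -1.1] w 61.6 pos [ 0.4145 -0.2192  0.0369]
```

Request:
jog_arm:
  deltas:
    - [[0,0,0.4,0,0,0,50],[0,0,0,0,0,0,75],[0,0,0,0,0,0,75],[0,0,0,0,0,0,75],[0,0,0,0,0,0,75]]

```text
clock: 12.45
eef_pos: [0.4154, -0.2197, 0.037]
tool_rot: [0.707, 0.707, 0.001, 0.002]
ft_force: [0.4, -0.3, 0.3]
grip_width: 0.0749
```

Request:
jog_arm:
  deltas:
    - [[0,0,-5,0,0,0,75],[0,0,-20,0,0,0,75],[0,0,-35,0,0,0,75],[0,0,-40,0,0,0,75],[0,0,-20,0,0,0,75]]

```text
clock: 12.95
eef_pos: [0.4119, -0.2178, 0.1582]
tool_rot: [0.707, 0.707, -0.001, -0.002]
ft_force: [1.2, -0.3, -0.4]
grip_width: 0.0753
```

```bash
python3 d.py .629 -.1754 .15 90
```

```text
shift mm [ 42.2 217.2   7.4] turn [-0.25 -0.14  0.06] F [ 1.2 -0.3 -0.4] w 75.3 pos [ 0.4119 -0.2178  0.1582]
```

Request:
jog_arm:
  deltas:
    - [[7,34,0,-0.2,0,0,85],[7,35,0,0,0,0,85],[7,35,0,0,0,0,85],[7,35,0,0,0,0,85],[7,35,0,0,0,0,85]]

```text
clock: 13.45
eef_pos: [0.5902, -0.1845, 0.1676]
tool_rot: [0.709, 0.705, 0.002, 0.004]
ft_force: [0.4, -0.5, 0.1]
grip_width: 0.0851
```

Request:
jog_arm:
  deltas:
    - [[5,25,10,0,0,0,85],[0,5,15,0,0,0,85],[0,0,0,0,0,0,85]]

```text
clock: 13.75
eef_pos: [0.6255, -0.1779, 0.1417]
tool_rot: [0.708, 0.707, 0.003, 0.005]
ft_force: [-1.6, 0.5, -0.5]
grip_width: 0.0851
```

```bash
python3 d.py .629 -.1754 .07 90; python3 - <<'E'
from h import *
for c,n0 in(("scene",(204,250)),("top",(417,290))):
    im=camera(c);cv2.imwrite(f"pics/{c}3.png",im[...,::-1])
    for n in("deep_tin_center",):
        for d in masks_of(n,c):
            if np.hypot(*(cen(d["pixels"])-n0))<25:
                print(c,cen(d["pixels"]),d["pixels"].sum(),fit(c,n,d["pixels"],.012),round(d["conf"],2))
E
```

```text
shift mm [ 2.8  2.7 71.7] turn [ 0.64  0.19 -0.09] F [-1.6  0.5 -0.5] w 85.1 pos [ 0.6255 -0.1779  0.1417]
scene [201.03428571 255.60190476] 1050 (array([ 0.41237239, -0.21929242]), 1053.8125) 0.81
```

Request:
jog_arm:
  deltas:
    - [[2.5,2.5,20,0.6,0.2,0,85],[0,0,25,0,0,0,85],[0,0,15,0,0,0,85],[0,0,5,0,0,0,85],[0,0,0,0,0,0,85]]

```text
clock: 14.45
eef_pos: [0.6271, -0.1784, 0.0789]
tool_rot: [0.71, 0.705, 0.002, 0.003]
ft_force: [-0.1, 0.1, 0.7]
grip_width: 0.0851
```

```bash
python3 d.py .629 -.1754 .012 90
```

```text
shift mm [ 3.1  1.4 66.9] turn [ 0.4   0.09 -0.4 ] F [-0.1  0.1  0.7] w 85.1 pos [ 0.6271 -0.1784  0.0789]
```

Request:
jog_arm:
  deltas:
    - [[4,1,15,0.4,0.1,-0.4,85],[0,0,20,0,0,0,85],[0,0,15,0,0,0,85],[0,0,6,0,0,0,85],[0,0,0,0,0,0,85]]

```text
clock: 14.95
eef_pos: [0.63, -0.174, 0.0214]
tool_rot: [0.707, 0.707, 0.001, 0.001]
ft_force: [-0.2, -0.6, 0.0]
grip_width: 0.0849
```

```bash
python3 d.py .629 -.1754 .012 90
```

```text
shift mm [-1.4 -1.1  9.4] turn [0.18 0.01 0.06] F [-0.2 -0.6  0. ] w 84.9 pos [ 0.63   -0.174   0.0214]
```

Request:
jog_arm:
  deltas:
    - [[-1.2,-0.8,5,0.2,0,0,85],[0,0,4,0,0,0,85],[0,0,0,0,0,0,85]]

```text
clock: 15.25
eef_pos: [0.6306, -0.1755, 0.0134]
tool_rot: [0.707, 0.708, 0.0, 0.001]
ft_force: [-0.7, 0.1, 0.1]
grip_width: 0.0851
```

Request:
jog_arm:
  deltas:
    - [[0,0,0,0,0,0,50],[0,0,0,0,0,0,50],[0,0,0,0,0,0,50],[0,0,0,0,0,0,50],[0,0,0,0,0,0,50]]

```text
clock: 15.75
eef_pos: [0.6313, -0.1758, 0.0153]
tool_rot: [0.707, 0.708, 0.001, 0.002]
ft_force: [-0.0, -0.3, -2.9]
grip_width: 0.0617
```

```bash
python3 d.py .629 -.1754 .2 90
```

```text
shift mm [ 1.000e-01 -1.500e+00 -1.847e+02] turn [0.25 0.09 0.07] F [-0.  -0.3 -2.9] w 61.7 pos [ 0.6313 -0.1758  0.0153]
```

Request:
jog_arm:
  deltas:
    - [[0,0,-8,0.2,0,0,50],[0,0,-30,0,0,0,50],[0,0,-40,0,0,0,50],[0,0,-40,0,0,0,50],[0,0,-30,0,0,0,50]]

```text
clock: 16.25
eef_pos: [0.6262, -0.1741, 0.1611]
tool_rot: [0.707, 0.708, -0.005, -0.007]
ft_force: [0.1, -0.5, -1.9]
grip_width: 0.0613
```

Request:
jog_arm:
  deltas:
    - [[-7,-30,-5,0,0,0,50],[-7,-35,0,0,0,0,50],[-7,-35,0,0,0,0,50],[-7,-35,0,0,0,0,50],[-7,-35,0,0,0,0,50]]

```text
clock: 16.75
eef_pos: [0.4604, -0.2108, 0.1771]
tool_rot: [0.705, 0.71, 0.0, 0.002]
ft_force: [0.3, -0.6, -1.6]
grip_width: 0.0617
```

```bash
python3 d.py .414 -.2197 .15 90
```

```text
shift mm [ -8.5 -46.6  27. ] turn [0.2  0.2  0.39] F [ 0.3 -0.6 -1.6] w 61.7 pos [ 0.4604 -0.2108  0.1771]
```

Request:
jog_arm:
  deltas:
    - [[-4,-20,10,0.2,0.2,0.4,50],[-3,-15,10,0,0,0,50],[-1,-6,10,0,0,0,50],[0,0,3,0,0,0,50],[0,0,0,0,0,0,50]]

```text
clock: 17.25
eef_pos: [0.4133, -0.2199, 0.1474]
tool_rot: [0.709, 0.705, 0.0, 0.001]
ft_force: [0.9, 0.3, -1.9]
grip_width: 0.0613
```

```bash
python3 d.py .414 -.2197 .105 90
```

```text
shift mm [ 0.3  0.7 42.4] turn [ 0.11  0.1  -0.29] F [ 0.9  0.3 -1.9] w 61.3 pos [ 0.4133 -0.2199  0.1474]
```

Request:
jog_arm:
  deltas:
    - [[0,0.5,12,0,0,-0.2,50],[0,0,12,0,0,0,50],[0,0,9,0,0,0,50],[0,0,3,0,0,0,50],[0,0,0,0,0,0,50]]

```text
clock: 17.75
eef_pos: [0.4175, -0.2201, 0.11]
tool_rot: [0.707, 0.708, 0.001, 0.003]
ft_force: [-0.6, 0.2, -1.5]
grip_width: 0.0614
```

```bash
python3 d.py .414 -.2197 .0905 90; python3 - <<'E'
from h import *
o=get_obs();a=camera("scene");K=6;x0,y0=160,190
v=cv2.resize(a[190:290,160:260],None,fx=K,fy=K,interpolation=cv2.INTER_CUBIC)
t=np.linspace(0,2*np.pi,80);p=o["eef_pos"]
def circ(x,y,z,r,col):
    q=(proj("scene",np.c_[x+r*np.cos(t),y+r*np.sin(t),0*t+z])+.5-[x0,y0])*K
    cv2.polylines(v,[q.round().astype(np.int32)],True,col,1)
zb=p[2]-.0145
circ(p[0],p[1],zb+.05,.031,(255,0,0));circ(p[0],p[1],zb+.006,.031,(255,0,0))
sx,sy=.4140,-.2193
for z in(.018,.082):circ(sx,sy,z,.031,(0,255,0))
cv2.imwrite("pics/p3.png",v[...,::-1])
E
```

```text
shift mm [ 0.5 -3.6 19.5] turn [0.31 0.18 0.09] F [-0.6  0.2 -1.5] w 61.4 pos [ 0.4175 -0.2201  0.11  ]
```

View pics/p3.png

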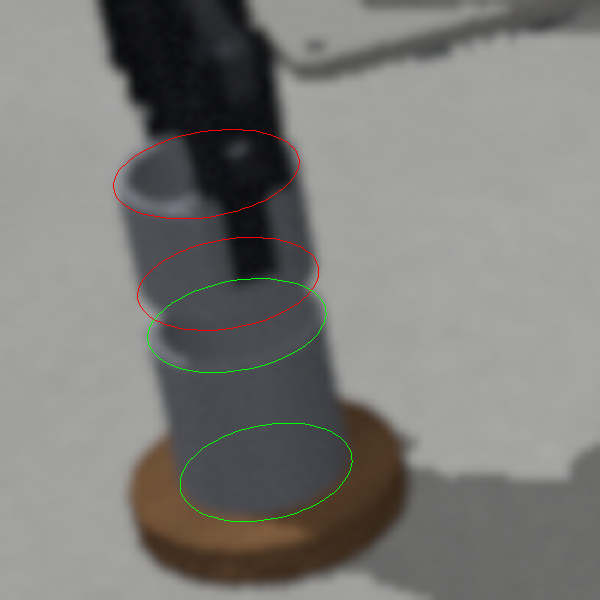

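The deep tin (rim near (235,325)) sits home on the stand. The middle tin is held upright above it, about 3 mm off in x. I'll correct that and lower it.

Request:
jog_arm:
  deltas:
    - [[0.3,-2,3,0.2,0.1,0,50],[0,-0.5,4,0,0,0,50],[0,0,0,0,0,0,50]]

```text
clock: 18.1
eef_pos: [0.4157, -0.2202, 0.1034]
tool_rot: [0.706, 0.708, 0.0, 0.002]
ft_force: [-0.5, 0.5, -1.0]
grip_width: 0.0613
```

```bash
python3 d.py .414 -.2197 .0905 90
```

```text
shift mm [ 0.5 -1.8 12.9] turn [0.19 0.13 0.11] F [-0.5  0.5 -1. ] w 61.3 pos [ 0.4157 -0.2202  0.1034]
```

Request:
jog_arm:
  deltas:
    - [[0.3,-1.3,3,0.2,0.1,0,50],[0,0,3,0,0,0,50],[0,0,2,0,0,0,50],[0,0,0,0,0,0,50]]

```text
clock: 18.5
eef_pos: [0.4145, -0.2201, 0.0951]
tool_rot: [0.707, 0.708, -0.0, 0.0]
ft_force: [0.7, -0.7, -1.8]
grip_width: 0.0616
```

```bash
python3 d.py .414 -.2197 .0905 90
```

```text
shift mm [ 0.4 -0.5  4.6] turn [0.02 0.04 0.09] F [ 0.7 -0.7 -1.8] w 61.6 pos [ 0.4145 -0.2201  0.0951]
```

Request:
jog_arm:
  deltas:
    - [[0,-0.3,2,0,0,0,50],[0,0,2,0,0,0,50],[0,0,0.7,0,0,0,50],[0,0,0,0,0,0,50]]

```text
clock: 18.9
eef_pos: [0.4145, -0.2203, 0.0907]
tool_rot: [0.707, 0.708, 0.0, 0.001]
ft_force: [-0.7, -0.9, -1.4]
grip_width: 0.0612
```

```bash
python3 d.py .414 -.2197 .0905 90
```

```text
shift mm [ 0.6 -0.5  0.2] turn [0.07 0.07 0.09] F [-0.7 -0.9 -1.4] w 61.2 pos [ 0.4145 -0.2203  0.0907]
```

Request:
jog_arm:
  deltas:
    - [[0,0,1,0,0,0,50],[0,0,0.5,0,0,0,50]]

```text
clock: 19.1
eef_pos: [0.4146, -0.2203, 0.0906]
tool_rot: [0.707, 0.708, 0.0, 0.001]
ft_force: [-2.7, 1.2, 2.8]
grip_width: 0.0613
```

Request:
jog_arm:
  deltas:
    - [[0,0,0,0,0,0,75],[0,0,0,0,0,0,75],[0,0,0,0,0,0,75],[0,0,0,0,0,0,75]]

```text
clock: 19.5
eef_pos: [0.4155, -0.2208, 0.0908]
tool_rot: [0.707, 0.708, 0.0, 0.002]
ft_force: [-0.3, -0.6, 0.9]
grip_width: 0.075
```

Request:
jog_arm:
  deltas:
    - [[0,0,-5,0,0,0,75],[0,0,-20,0,0,0,75],[0,0,-35,0,0,0,75],[0,0,-30,0,0,0,75],[0,0,0,0,0,0,75]]

```text
clock: 20.0
eef_pos: [0.4142, -0.2201, 0.1836]
tool_rot: [0.707, 0.708, -0.0, 0.0]
ft_force: [1.5, -0.4, 0.3]
grip_width: 0.0748
```

```bash
python3 d.py .45 .0135 .15 90
```

```text
shift mm [233.6  36.2  33.4] turn [0.03 0.05 0.09] F [ 1.5 -0.4  0.3] w 74.8 pos [ 0.4142 -0.2201  0.1836]
```

Request:
jog_arm:
  deltas:
    - [[25,4,0,0,0,0,85],[40,6,0,0,0,0,85],[40,6,0,0,0,0,85],[40,6,0,0,0,0,85],[40,6,0,0,0,0,85]]

```text
clock: 20.5
eef_pos: [0.4439, -0.0345, 0.1836]
tool_rot: [0.711, 0.703, 0.0, 0.003]
ft_force: [0.5, 0.8, 0.4]
grip_width: 0.0851
```

Request:
jog_arm:
  deltas:
    - [[25,4,10,0,0,0,85],[12,2,10,0,0,0,85],[0,0,0,0,0,0,85]]

```text
clock: 20.8
eef_pos: [0.4503, 0.0085, 0.1623]
tool_rot: [0.708, 0.706, 0.001, 0.003]
ft_force: [-0.4, -0.9, -0.6]
grip_width: 0.0852
```

```bash
python3 d.py .45 .0135 .08 90; python3 - <<'E'
from h import *
for c in("scene","top"):
    im=camera(c);cv2.imwrite(f"pics/{c}4.png",im[...,::-1])
    for n,n0,zb in(("middle_tin_center",{"scene":(197,224),"top":(419,293)}[c],.076),):
        print(c,sil(c,n,(.414,-.2193),zb))
        for q in("middle_tin_center","deep_tin_center","shallow_tin_center"):
          for d in masks_of(q,c):
            if np.hypot(*(cen(d["pixels"])-n0))<25:
                print(c,q,cen(d["pixels"]),d["pixels"].sum(),fit(c,n,d["pixels"],zb),round(d["conf"],2))
E
```

```text
shift mm [ 5.2 -0.7 82.3] turn [ 0.26  0.16 -0.13] F [-0.4 -0.9 -0.6] w 85.2 pos [0.4503 0.0085 0.1623]
scene (array([197.09973802, 234.84618263]), 918.5)
scene middle_tin_center [197.24632768 234.47457627] 885 (array([ 0.41261103, -0.21860759]), 895.8125) 0.62
scene shallow_tin_center [197.07868852 234.47213115] 915 (array([ 0.41245166, -0.21886038]), 896.0625) 0.47
top (array([424.98169557, 294.16620687]), 713.625)
top middle_tin_center [426.04676754 293.4525447 ] 727 (array([ 0.41552335, -0.22175722]), 716.75) 0.7
top deep_tin_center [409.77027027 289.63513514] 74 (array([ 0.42476548, -0.18484285]), 695.1875) 0.44
```

Request:
jog_arm:
  deltas:
    - [[5,-0.5,20,0.2,0.1,0,85],[0,0,30,0,0,0,85],[0,0,30,0,0,0,85],[0,0,20,0,0,0,85],[0,0,0,0,0,0,85]]

```text
clock: 21.7
eef_pos: [0.4551, 0.0082, 0.0642]
tool_rot: [0.712, 0.702, 0.004, 0.005]
ft_force: [-0.1, 0.5, -1.1]
grip_width: 0.085
```

```bash
python3 d.py .45 .0135 .004 90
```

```text
shift mm [ 5.3 -5.9 60.1] turn [ 0.75  0.07 -0.75] F [-0.1  0.5 -1.1] w 85.0 pos [0.4551 0.0082 0.0642]
```

Request:
jog_arm:
  deltas:
    - [[5,-4,5,0.7,0,-0.7,85],[0,0,10,0,0,0,85],[0,0,0,0,0,0,85]]

```text
clock: 22.0
eef_pos: [0.4526, 0.013, 0.0504]
tool_rot: [0.708, 0.707, 0.001, 0.002]
ft_force: [-0.8, 0.4, -0.2]
grip_width: 0.085
```

```bash
python3 d.py .45 .0135 .004 90
```

```text
shift mm [ 0.6 -2.8 46.4] turn [ 0.18  0.06 -0.08] F [-0.8  0.4 -0.2] w 85.0 pos [0.4526 0.013  0.0504]
```

Request:
jog_arm:
  deltas:
    - [[0.5,-2,12,0.2,0,0,85],[0,-0.5,14,0,0,0,85],[0,0,10,0,0,0,85],[0,0,4,0,0,0,85],[0,0,0,0,0,0,85]]

```text
clock: 22.5
eef_pos: [0.4522, 0.0138, 0.0094]
tool_rot: [0.707, 0.707, 0.001, 0.002]
ft_force: [0.1, -0.2, 0.3]
grip_width: 0.0848
```

```bash
python3 d.py .45 .0135 .004 90
```

```text
shift mm [-0.2 -2.2  5.4] turn [ 0.24  0.05 -0.06] F [ 0.1 -0.2  0.3] w 84.8 pos [0.4522 0.0138 0.0094]
```

Request:
jog_arm:
  deltas:
    - [[0,-1.5,3,0.2,0,0,75],[0,-0.5,3,0,0,0,70],[0,0,1,0,0,0,50],[0,0,0.3,0,0,0,50],[0,0,0.3,0,0,0,50]]

```text
clock: 23.0
eef_pos: [0.4507, 0.0138, 0.0031]
tool_rot: [0.707, 0.707, 0.0, 0.001]
ft_force: [-1.6, 0.0, 2.5]
grip_width: 0.0596
```

Request:
jog_arm:
  deltas:
    - [[0,0,0,0,0,0,50],[0,0,0,0,0,0,50]]

```text
clock: 23.2
eef_pos: [0.4507, 0.0138, 0.0031]
tool_rot: [0.707, 0.707, 0.001, 0.001]
ft_force: [-0.9, -0.0, 0.5]
grip_width: 0.0594
```

```bash
python3 d.py .45 .0135 .2 90
```

```text
shift mm [  -0.4   -0.3 -196.9] turn [ 0.13  0.05 -0.06] F [-0.9 -0.   0.5] w 59.4 pos [0.4507 0.0138 0.0031]
```

```bash
python3 - <<'E'
from h import *
a=camera("scene");b=camera("top")
cv2.imwrite("pics/p4.png",cv2.resize(a[190:270,260:350],None,fx=7,fy=7,interpolation=2)[...,::-1])
E
```

```text
(no output)
```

View pics/p4.png

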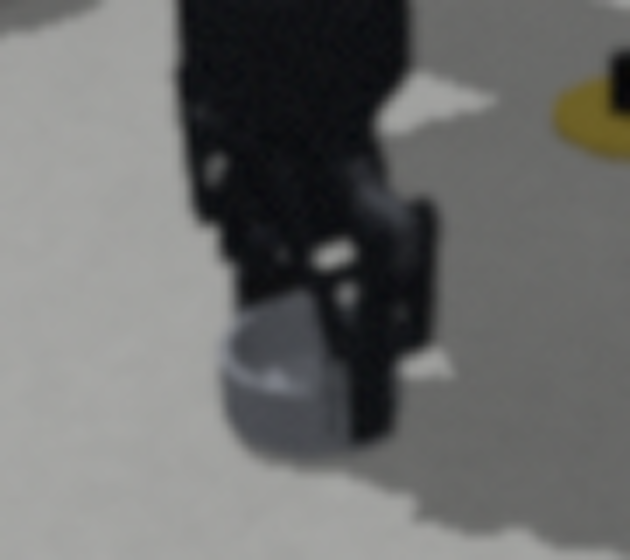

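```bash
python3 - <<'E'
from h import *
o=get_obs();a=camera("scene");K=7;x0,y0=260,190
v=cv2.resize(a[190:270,260:350],None,fx=K,fy=K,interpolation=cv2.INTER_CUBIC)
v=np.clip(v.astype(int)*2-20,0,255).astype(np.uint8)
t=np.linspace(0,2*np.pi,80);p=o["eef_pos"]
def circ(x,y,z,r,col):
    q=(proj("scene",np.c_[x+r*np.cos(t),y+r*np.sin(t),0*t+z])+.5-[x0,y0])*K
    cv2.polylines(v,[q.round().astype(np.int32)],True,col,1)
circ(p[0],p[1],.032,.031,(255,0,0));circ(p[0],p[1],.006,.031,(255,0,0));circ(p[0],p[1],0,.0225,(255,0,0))
circ(p[0],p[1],p[2],.003,(0,255,0))
cv2.imwrite("pics/p5.png",v[...,::-1])
E
```

```text
(no output)
```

View pics/p5.png

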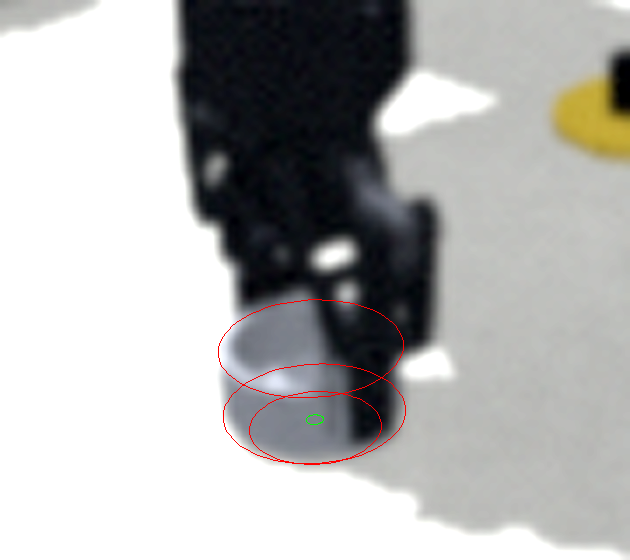

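Request:
jog_arm:
  deltas:
    - [[0,0,0,0,0,0,75],[0,0,-2,0,0,0,75],[0,0,-2,0,0,0,75],[0,0,0,0,0,0,75]]

```text
clock: 23.75
eef_pos: [0.4512, 0.0138, 0.0074]
tool_rot: [0.707, 0.707, 0.001, 0.001]
ft_force: [-0.2, 1.2, 0.2]
grip_width: 0.0747
```

Request:
jog_arm:
  deltas:
    - [[0,0,0,0,0,0,50],[0,0,0,0,0,0,50],[0,0,0,0,0,0,50],[0,0,0,0,0,0,50],[0,0,0,0,0,0,50]]

```text
clock: 24.25
eef_pos: [0.4518, 0.0138, 0.0079]
tool_rot: [0.707, 0.707, 0.001, 0.002]
ft_force: [0.0, -0.0, 0.9]
grip_width: 0.0588
```

```bash
python3 d.py .45 .0135 .2 90
```

```text
shift mm [  -0.5   -1.  -192.1] turn [ 0.25  0.05 -0.05] F [ 0.  -0.   0.9] w 58.8 pos [0.4518 0.0138 0.0079]
```

Request:
jog_arm:
  deltas:
    - [[0,0,0,0,0,0,75],[0,-0.5,2.5,0.2,0,0,75],[0,-0.5,3,0,0,0,75],[0,0,1,0,0,0,75],[0,0,0,0,0,0,75]]

```text
clock: 24.75
eef_pos: [0.4502, 0.0138, 0.0003]
tool_rot: [0.707, 0.707, -0.001, 0.0]
ft_force: [0.3, -0.0, 0.6]
grip_width: 0.0753
```

Request:
jog_arm:
  deltas:
    - [[0,0,0.2,0,0,0,50],[0,0,0.2,0,0,0,50],[0,0,0,0,0,0,50],[0,0,0,0,0,0,50],[0,0,0,0,0,0,50]]

```text
clock: 25.25
eef_pos: [0.4503, 0.0138, 0.0004]
tool_rot: [0.707, 0.707, -0.0, 0.0]
ft_force: [0.1, -0.1, 0.1]
grip_width: 0.0592
```

Request:
jog_arm:
  deltas:
    - [[0,0,-5,0,0,0,50],[0,0,-20,0,0,0,50],[0,0,-30,0,0,0,50],[0,0,0,0,0,0,50]]

```text
clock: 25.65
eef_pos: [0.4489, 0.0138, 0.0564]
tool_rot: [0.707, 0.707, -0.002, -0.001]
ft_force: [1.2, 0.9, -1.1]
grip_width: 0.0593
```

```bash
python3 d.py .45 .0135 .2 90; python3 - <<'E'
from h import *
o=get_obs();a=camera("scene");K=6;x0,y0=250,160
v=cv2.resize(a[160:260,250:360],None,fx=K,fy=K,interpolation=cv2.INTER_CUBIC)
v=np.clip(v.astype(int)*2-20,0,255).astype(np.uint8)
t=np.linspace(0,2*np.pi,80);p=o["eef_pos"]
def circ(x,y,z,r,col):
    q=(proj("scene",np.c_[x+r*np.cos(t),y+r*np.sin(t),0*t+z])+.5-[x0,y0])*K
    cv2.polylines(v,[q.round().astype(np.int32)],True,col,1)
zb=p[2]-.003
for z,r in((.032,.031),(.006,.031),(0,.0225)):circ(p[0],p[1],zb+z,r,(255,0,0))
cv2.imwrite("pics/p6.png",v[...,::-1])
E
```

```text
shift mm [  -0.4    0.5 -143.6] turn [-0.25  0.06 -0.06] F [ 1.2  0.9 -1.1] w 59.3 pos [0.4489 0.0138 0.0564]
```

View pics/p6.png

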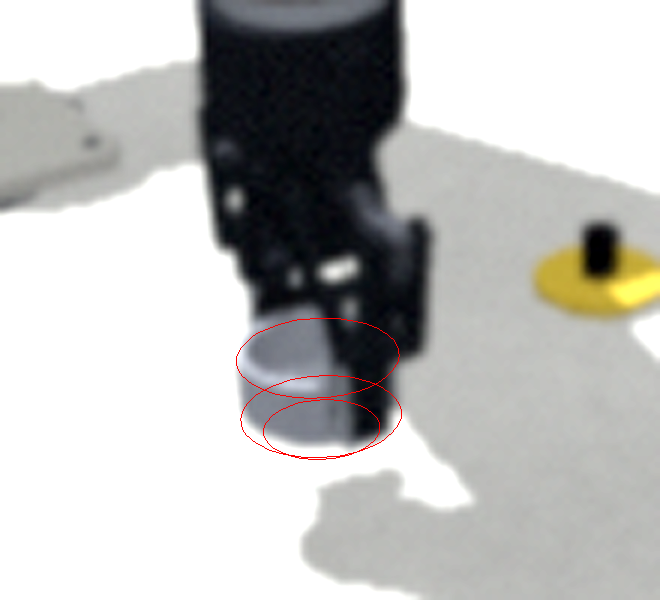

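Request:
jog_arm:
  deltas:
    - [[0,0,-20,0,0,0,50],[0,0,-35,0,0,0,50],[0,0,-40,0,0,0,50],[0,0,-30,0,0,0,50],[0,0,0,0,0,0,50]]

```text
clock: 26.2
eef_pos: [0.4441, 0.0137, 0.1787]
tool_rot: [0.707, 0.707, -0.007, -0.006]
ft_force: [0.8, -1.5, -1.3]
grip_width: 0.0595
```

Request:
jog_arm:
  deltas:
    - [[-25,-4,0,0,0,0,50],[-38,-6,0,0,0,0,50],[-38,-6,0,0,0,0,50],[-38,-6,0,0,0,0,50],[-30,-5,0,0,0,0,50]]

```text
clock: 26.7
eef_pos: [0.4145, -0.1562, 0.1724]
tool_rot: [0.704, 0.71, -0.009, -0.01]
ft_force: [0.9, 0.2, -0.6]
grip_width: 0.0595
```

```bash
python3 d.py .4143 -.2198 .17 90
```

```text
shift mm [-63.6  -0.7   2.3] turn [-1.56 -0.11  0.55] F [ 0.9  0.2 -0.6] w 59.5 pos [ 0.4145 -0.1562  0.1724]
```

Request:
jog_arm:
  deltas:
    - [[-20,0,-2,-0.8,0,0.3,50],[-20,0,-2,-0.7,0,0.2,50],[-14,0,0,0,0,0,50],[-4,0,0,0,0,0,50],[0,0,0,0,0,0,50]]

```text
clock: 27.2
eef_pos: [0.4083, -0.2181, 0.1666]
tool_rot: [0.71, 0.704, -0.002, -0.008]
ft_force: [0.3, -0.6, -1.0]
grip_width: 0.0593
```

```bash
python3 d.py .4143 -.2198 .14 90
```

```text
shift mm [-1.9  6.4 26.5] turn [-0.85 -0.49 -0.42] F [ 0.3 -0.6 -1. ] w 59.3 pos [ 0.4083 -0.2181  0.1666]
```

Request:
jog_arm:
  deltas:
    - [[-1,4,5,-0.8,-0.5,-0.4,50],[0,1.5,8,0,0,0,50],[0,0,5,0,0,0,50],[0,0,0,0,0,0,50]]

```text
clock: 27.6
eef_pos: [0.4123, -0.2157, 0.1446]
tool_rot: [0.706, 0.708, -0.001, -0.003]
ft_force: [0.2, 0.2, -0.6]
grip_width: 0.0591
```

```bash
python3 d.py .4143 -.2198 .1204 90
```

```text
shift mm [-4.2  2.1 24.2] turn [-0.34 -0.21  0.14] F [ 0.2  0.2 -0.6] w 59.1 pos [ 0.4123 -0.2157  0.1446]
```

Request:
jog_arm:
  deltas:
    - [[-3.5,1.5,4,-0.3,-0.2,0,50],[-0.5,0,6,0,0,0,50],[0,0,1,0,0,0,50],[0,0,0,0,0,0,50]]

```text
clock: 28.0
eef_pos: [0.414, -0.2193, 0.1326]
tool_rot: [0.706, 0.708, -0.0, -0.0]
ft_force: [-0.0, -0.3, -2.5]
grip_width: 0.0592
```

```bash
python3 d.py .4143 -.2198 .1204 90
```

```text
shift mm [-0.5  0.3 12.2] turn [-0.04 -0.01  0.21] F [-0.  -0.3 -2.5] w 59.2 pos [ 0.414  -0.2193  0.1326]
```

Request:
jog_arm:
  deltas:
    - [[-0.4,0.2,3,0,0,0.2,50],[0,0,3,0,0,0,50],[0,0,2,0,0,0,50],[0,0,0,0,0,0,50]]

```text
clock: 28.4
eef_pos: [0.4145, -0.22, 0.1243]
tool_rot: [0.707, 0.707, -0.0, 0.0]
ft_force: [0.7, -0.2, -0.9]
grip_width: 0.0594
```

```bash
python3 d.py .4143 -.2198 .1204 90
```

```text
shift mm [ 0.2 -0.2  3.9] turn [ 0.01  0.01 -0.03] F [ 0.7 -0.2 -0.9] w 59.4 pos [ 0.4145 -0.22    0.1243]
```

Request:
jog_arm:
  deltas:
    - [[0,0,2,0,0,0,50],[0,0,1.5,0,0,0,50],[0,0,0.7,0,0,0,50]]

```text
clock: 28.7
eef_pos: [0.4148, -0.2202, 0.1209]
tool_rot: [0.707, 0.707, 0.0, 0.001]
ft_force: [-2.2, 2.5, 7.5]
grip_width: 0.0595
```

```bash
python3 d.py .4143 -.2198 .1204 90
```

```text
shift mm [ 0.4 -0.5  0.5] turn [ 0.07  0.05 -0.03] F [-2.2  2.5  7.5] w 59.5 pos [ 0.4148 -0.2202  0.1209]
```

Request:
jog_arm:
  deltas:
    - [[0,0,0,0,0,0,75],[0,0,0,0,0,0,75],[0,0,0,0,0,0,75],[0,0,0,0,0,0,75]]

```text
clock: 29.1
eef_pos: [0.4155, -0.2205, 0.1214]
tool_rot: [0.707, 0.707, 0.0, 0.002]
ft_force: [-0.2, 0.2, -0.6]
grip_width: 0.0749
```

Request:
jog_arm:
  deltas:
    - [[0,0,-5,0,0,0,75],[0,0,-20,0,0,0,75],[0,0,-30,0,0,0,75],[0,0,-30,0,0,0,75],[0,0,0,0,0,0,75]]

```text
clock: 29.6
eef_pos: [0.4143, -0.2199, 0.2092]
tool_rot: [0.707, 0.707, -0.0, 0.0]
ft_force: [0.3, -0.9, 0.2]
grip_width: 0.0751
```

Request:
jog_arm:
  deltas:
    - [[25,2,0,0,0,0,60],[40,3,0,0,0,0,45],[40,3,0,0,0,0,45],[40,3,0,0,0,0,45],[40,3,0,0,0,0,45]]

```text
clock: 30.1
eef_pos: [0.4301, -0.0342, 0.2092]
tool_rot: [0.711, 0.703, 0.0, 0.002]
ft_force: [0.2, -0.2, -0.5]
grip_width: 0.045
```

```bash
python3 d.py .448 .243 .12 90; python3 - <<'E'
from h import *
V=[]
for c in("scene","top"):
    im=camera(c)
    n="shallow_tin_center";print(c,sil(c,n,(.414,-.2198),.12))
    for q in("shallow_tin_center","middle_tin_center"):
        for d in masks_of(q,c):
            if np.hypot(*(cen(d["pixels"])-sil(c,n,(.414,-.2198),.12)[0]))<25:
                print(c,q,cen(d["pixels"]),d["pixels"].sum(),fit(c,n,d["pixels"],.12)[0],round(d["conf"],2))
    for d in masks_of("tin_lid_center",c):
        print("lid",cen(d["pixels"]),np.median(im[d["pixels"]],0),fit(c,"tin_lid_center",d["pixels"])[0],round(d["conf"],2))
    V.append(im)
a=cv2.resize(V[0][180:290,160:430],None,fx=2.9,fy=2.9,interpolation=2);b=cv2.resize(V[1][250:345,165:435],None,fx=2.9,fy=2.9,interpolation=2)
cv2.imwrite("pics/p7.png",np.vstack([a,np.clip(b.astype(int)*2,0,255).astype(np.uint8)])[...,::-1])
E
```

```text
shift mm [277.7  14.1  88.5] turn [ 0.21  0.16 -0.71] F [ 0.2 -0.2 -0.5] w 45.0 pos [ 0.4301 -0.0342  0.2092]
scene (array([194.02766907, 220.57478454]), 710.6875)
scene shallow_tin_center [194.27982327 219.97643594] 679 [ 0.41179386 -0.2185723 ] 0.91
scene middle_tin_center [197.87283237 239.42967245] 519 [ 0.49075344 -0.23704691] 0.95
lid [405.17948718 203.78205128] [44. 97. 58.] [0.41299354 0.35265029] 0.54
lid [381.37234043 219.67730496] [119.  121.5 128. ] [0.44714687 0.24491586] 0.5
lid [349.49785408 205.77682403] [131. 117.  58.] [0.3377065  0.21930718] 0.5
lid [197.88909427 239.93715342] [74. 76. 82.] [ 0.27892715 -0.18933059] 0.37
top (array([428.57826631, 295.12008297]), 711.8125)
top shallow_tin_center [429.5990566 294.6163522] 636 [ 0.41507082 -0.22207224] 0.92
top middle_tin_center [413.53030303 291.        ] 66 [ 0.42360922 -0.18684786] 0.6
lid [188.3654267  294.59737418] [16. 54. 22.] [0.4157756  0.35017072] 0.75
lid [231.37861915 280.70601336] [70. 72. 75.] [0.44870645 0.24193944] 0.72
lid [241.82991803 324.04918033] [99. 81.  9.] [0.34058483 0.21642047] 0.6
```

View pics/p7.png

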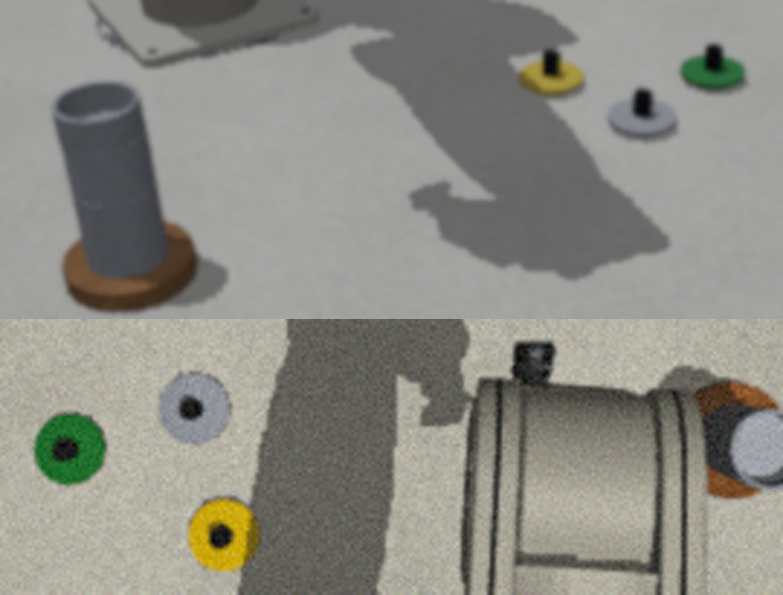

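Three tins stand stacked at (110,180) in the enlarged crop. The three lids are silver (643,115), green (713,70) and yellow (551,75). Silver is the steel lid that is meant, at about (0.448, 0.243) m.

Request:
jog_arm:
  deltas:
    - [[30,2,0,0,0,-0.7,45],[40,2,5,0,0,0,45],[40,2,5,0,0,0,45],[40,2,5,0,0,0,45],[40,2,5,0,0,0,45]]

```text
clock: 31.0
eef_pos: [0.446, 0.1479, 0.1889]
tool_rot: [0.717, 0.698, 0.001, 0.004]
ft_force: [1.4, -0.7, -0.5]
grip_width: 0.0446
```

Request:
jog_arm:
  deltas:
    - [[35,0,5,0,0,0,45],[25,0,5,0,0,0,45],[10,0,10,0,0,0,45],[0,0,0,0,0,0,45]]

```text
clock: 31.4
eef_pos: [0.4501, 0.2199, 0.1661]
tool_rot: [0.718, 0.697, 0.0, 0.004]
ft_force: [-0.9, -0.4, -0.1]
grip_width: 0.0448
```

```bash
python3 d.py .448 .2434 .08 90
```

```text
shift mm [23.9 -3.4 86. ] turn [ 0.39  0.31 -1.7 ] F [-0.9 -0.4 -0.1] w 44.8 pos [0.4501 0.2199 0.1661]
```

Request:
jog_arm:
  deltas:
    - [[12,-2,15,0.4,0.3,-1.7,45],[10,-1,20,0,0,0,45],[2,0,25,0,0,0,45],[0,0,15,0,0,0,45],[0,0,0,0,0,0,45]]

```text
clock: 31.9
eef_pos: [0.4501, 0.2354, 0.0895]
tool_rot: [0.711, 0.703, -0.001, 0.001]
ft_force: [0.2, 0.6, -0.3]
grip_width: 0.0449
```

```bash
python3 d.py .448 .2434 .0145 90
```

```text
shift mm [ 8.2 -2.2 74.9] turn [ 0.04  0.18 -0.63] F [ 0.2  0.6 -0.3] w 44.9 pos [0.4501 0.2354 0.0895]
```

Request:
jog_arm:
  deltas:
    - [[7,-2,8,0,0.2,-0.6,45],[1,0,15,0,0,0,45],[0,0,12,0,0,0,45],[0,0,0,0,0,0,45]]

```text
clock: 32.3
eef_pos: [0.4506, 0.2414, 0.0555]
tool_rot: [0.709, 0.705, 0.002, 0.001]
ft_force: [-0.5, 0.7, -0.3]
grip_width: 0.0448
```

```bash
python3 d.py .448 .2434 .0145 90
```

```text
shift mm [ 1.9 -2.8 41. ] turn [ 0.25 -0.14 -0.29] F [-0.5  0.7 -0.3] w 44.8 pos [0.4506 0.2414 0.0555]
```

Request:
jog_arm:
  deltas:
    - [[1.8,-2.3,8,0.2,-0.1,-0.3,45],[0,0,12,0,0,0,45],[0,0,10,0,0,0,45],[0,0,3,0,0,0,45],[0,0,0,0,0,0,45]]

```text
clock: 32.8
eef_pos: [0.4492, 0.2439, 0.021]
tool_rot: [0.707, 0.707, 0.002, 0.0]
ft_force: [-0.9, 0.2, 0.3]
grip_width: 0.0451
```

```bash
python3 d.py .448 .2434 .0145 90
```

```text
shift mm [-0.5 -1.3  6.5] turn [ 0.15 -0.1   0.04] F [-0.9  0.2  0.3] w 45.1 pos [0.4492 0.2439 0.021 ]
```

Request:
jog_arm:
  deltas:
    - [[-0.4,-1,3,0.1,-0.1,0,45],[0,0,2.5,0,0,0,40],[0,0,0,0,0,0,35]]

```text
clock: 33.1
eef_pos: [0.4484, 0.2437, 0.0153]
tool_rot: [0.707, 0.707, 0.0, 0.0]
ft_force: [-0.9, -0.3, -0.7]
grip_width: 0.0349
```

Request:
jog_arm:
  deltas:
    - [[0,0,0,0,0,0,10],[0,0,0,0,0,0,10],[0,0,0,0,0,0,10],[0,0,0,0,0,0,10],[0,0,0,0,0,0,10]]

```text
clock: 33.6
eef_pos: [0.4487, 0.2438, 0.0158]
tool_rot: [0.707, 0.707, 0.001, 0.001]
ft_force: [0.5, 0.3, -0.4]
grip_width: 0.0152
```

```bash
python3 d.py .448 .2434 .0145 90
```

```text
shift mm [-0.4 -0.7  1.3] turn [ 0.11 -0.02  0.05] F [ 0.5  0.3 -0.4] w 15.2 pos [0.4487 0.2438 0.0158]
```

Request:
jog_arm:
  deltas:
    - [[0,0,-5,0,0,0,10],[0,0,-25,0,0,0,10],[0,0,-40,0,0,0,10],[0,0,-40,0,0,0,10],[0,0,-40,0,0,0,10]]

```text
clock: 34.1
eef_pos: [0.4432, 0.2409, 0.1643]
tool_rot: [0.707, 0.707, -0.008, -0.002]
ft_force: [1.5, 0.8, -1.2]
grip_width: 0.0152
```

Request:
jog_arm:
  deltas:
    - [[0,0,-30,0,0,0,10],[0,0,-15,0,0,0,10],[0,0,0,0,0,0,10]]

```text
clock: 34.4
eef_pos: [0.4467, 0.2428, 0.2192]
tool_rot: [0.707, 0.707, -0.001, 0.0]
ft_force: [0.9, 0.8, -1.6]
grip_width: 0.0158
```

```bash
python3 d.py .4143 -.2196 .21 90;  python3 - <<'E'
from h import *
o=get_obs();p=o["eef_pos"];q=proj("scene",p[None])[0].astype(int);a=camera("scene")
u,v=max(q[0]-50,0),max(q[1]-70,0)
cv2.imwrite("pics/p8.png",cv2.resize(a[v:v+100,u:u+100],None,fx=5,fy=5,interpolation=2)[...,::-1])
E
```

```text
shift mm [-462.4  -32.8    9.8] turn [-0.07  0.07  0.04] F [ 0.9  0.8 -1.6] w 15.8 pos [0.4467 0.2428 0.2192]
```

View pics/p8.png

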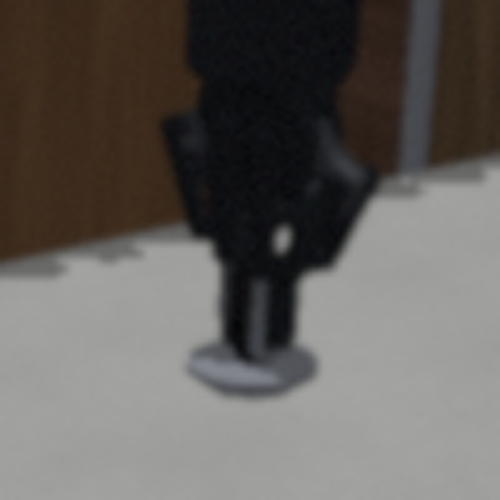

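The silver lid hangs level in the fingers at (253,367). I'll carry it over to the stack.

Request:
jog_arm:
  deltas:
    - [[-25,-2,0,0,0,0,10],[-35,-2,0,0,0,0,10],[-38,-3,0,0,0,0,10],[-38,-3,0,0,0,0,10],[-38,-3,0,0,0,0,10]]

```text
clock: 34.95
eef_pos: [0.4299, 0.0666, 0.2106]
tool_rot: [0.703, 0.711, -0.006, -0.003]
ft_force: [0.3, -0.0, -1.4]
grip_width: 0.0157
```

Request:
jog_arm:
  deltas:
    - [[-38,-3,0,0,0,0,10],[-38,-3,0,0,0,0,10],[-38,-3,0,0,0,0,10],[-38,-3,0,0,0,0,10],[-30,-2,0,0,0,0,10]]

```text
clock: 35.45
eef_pos: [0.4104, -0.1227, 0.2032]
tool_rot: [0.703, 0.711, -0.011, -0.009]
ft_force: [0.4, -0.0, -0.0]
grip_width: 0.0157
```

```bash
python3 d.py .4143 -.2196 .21 90
```

```text
shift mm [-97.    2.6  -6.7] turn [-1.63  0.15  0.66] F [ 0.4 -0.  -0. ] w 15.7 pos [ 0.4104 -0.1227  0.2032]
```

Request:
jog_arm:
  deltas:
    - [[-28,0,-4,-0.8,0,0.3,10],[-28,1,-4,-0.8,0,0.3,10],[-24,1,0,0,0,0,10],[-10,0,0,0,0,0,10],[0,0,0,0,0,0,10]]

```text
clock: 35.95
eef_pos: [0.4067, -0.2178, 0.2028]
tool_rot: [0.709, 0.705, -0.004, -0.006]
ft_force: [-0.2, 0.5, -1.5]
grip_width: 0.0155
```

```bash
python3 d.py .4143 -.2196 .185 90
```

```text
shift mm [-1.8  7.9 17.7] turn [-0.8  -0.21 -0.39] F [-0.2  0.5 -1.5] w 15.5 pos [ 0.4067 -0.2178  0.2028]
```

Request:
jog_arm:
  deltas:
    - [[-1,5,4,-0.8,-0.2,-0.4,10],[0,2,5,0,0,0,10],[0,0,4,0,0,0,10],[0,0,0,0,0,0,10]]

```text
clock: 36.35
eef_pos: [0.4131, -0.2149, 0.1864]
tool_rot: [0.705, 0.709, 0.0, -0.002]
ft_force: [0.6, -0.9, -1.4]
grip_width: 0.0157
```

```bash
python3 d.py .4143 -.2196 .1618 90
```

```text
shift mm [-4.8  1.2 24.6] turn [-0.16 -0.21  0.27] F [ 0.6 -0.9 -1.4] w 15.7 pos [ 0.4131 -0.2149  0.1864]
```

Request:
jog_arm:
  deltas:
    - [[-4,1,3,-0.1,-0.2,0.2,10],[-0.5,0,4,0,0,0,10],[0,0,3,0,0,0,10],[0,0,0,0,0,0,10]]

```text
clock: 36.75
eef_pos: [0.4146, -0.2186, 0.1757]
tool_rot: [0.706, 0.708, -0.0, -0.0]
ft_force: [-0.9, -0.2, -1.2]
grip_width: 0.0151
```

```bash
python3 d.py .4143 -.2196 .1618 90; python3 - <<'E'
from h import *
o=get_obs();K=6;x0,y0=150,140;a=camera("scene")
v=cv2.resize(a[140:240,150:250],None,fx=K,fy=K,interpolation=cv2.INTER_CUBIC)
v=np.clip(v.astype(int)*1.7,0,255).astype(np.uint8)
t=np.linspace(0,2*np.pi,80);p=o["eef_pos"]
def circ(x,y,z,r,col):
    q=(proj("scene",np.c_[x+r*np.cos(t),y+r*np.sin(t),0*t+z])+.5-[x0,y0])*K
    cv2.polylines(v,[q.round().astype(np.int32)],True,col,1)
zb=p[2]-.0158
circ(p[0],p[1],zb+.011,.031,(255,0,0));circ(p[0],p[1],zb,.0225,(255,0,0))
circ(.414,-.2198,.152,.031,(0,255,0))
cv2.imwrite("pics/p9.png",v[...,::-1])
E
```

```text
shift mm [-1.  -0.3 13.9] turn [-0.04  0.01  0.19] F [-0.9 -0.2 -1.2] w 15.1 pos [ 0.4146 -0.2186  0.1757]
```

View pics/p9.png

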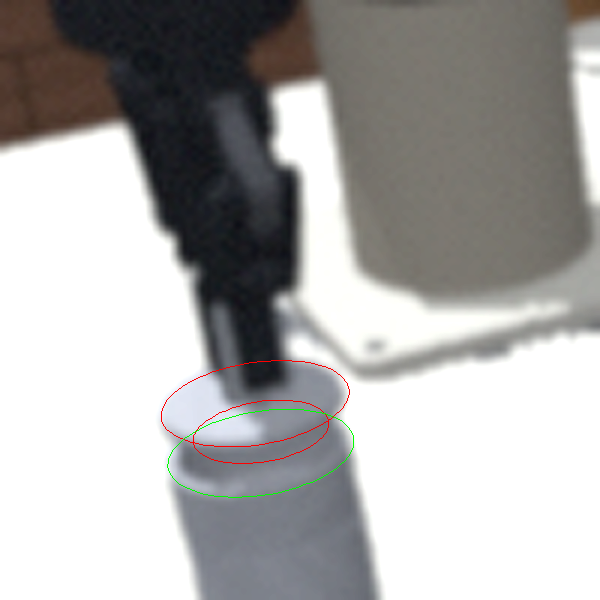

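The lid (255,405) is level and centred over the shallow tin's mouth (260,450). Lowering.

Request:
jog_arm:
  deltas:
    - [[-0.8,-0.2,3,0,0,0.2,10],[0,0,4,0,0,0,10],[0,0,2,0,0,0,10],[0,0,0,0,0,0,10]]

```text
clock: 37.2
eef_pos: [0.4146, -0.2198, 0.1665]
tool_rot: [0.707, 0.707, -0.0, 0.0]
ft_force: [-1.1, -0.1, -1.7]
grip_width: 0.0156
```

```bash
python3 d.py .4143 -.2196 .1618 90
```

```text
shift mm [ 0.2 -0.3  4.7] turn [ 0.02  0.04 -0.06] F [-1.1 -0.1 -1.7] w 15.6 pos [ 0.4146 -0.2198  0.1665]
```

Request:
jog_arm:
  deltas:
    - [[0,0,2,0,0,0,10],[0,0,1.5,0,0,0,10],[0,0,1,0,0,0,10],[0,0,0.5,0,0,0,10]]

```text
clock: 37.6
eef_pos: [0.4148, -0.22, 0.1617]
tool_rot: [0.707, 0.707, -0.0, 0.001]
ft_force: [-1.4, 0.4, 5.2]
grip_width: 0.0158
```

```bash
python3 d.py .4143 -.2196 .1618 90
```

```text
shift mm [ 0.4 -0.5 -0.1] turn [ 0.06  0.06 -0.06] F [-1.4  0.4  5.2] w 15.8 pos [ 0.4148 -0.22    0.1617]
```

Contact came exactly at the seated height. I'll release, rise and move aside.

Request:
jog_arm:
  deltas:
    - [[0,0,0,0,0,0,40],[0,0,0,0,0,0,40],[0,0,0,0,0,0,40],[0,0,0,0,0,0,40]]

```text
clock: 38.0
eef_pos: [0.4154, -0.2202, 0.1622]
tool_rot: [0.707, 0.707, 0.0, 0.002]
ft_force: [0.5, 0.5, -0.5]
grip_width: 0.0398
```

Request:
jog_arm:
  deltas:
    - [[0,0,-5,0,0,0,40],[0,0,-20,0,0,0,40],[0,0,-30,0,0,0,40],[0,0,-20,0,0,0,40],[0,0,0,0,0,0,40]]

```text
clock: 38.5
eef_pos: [0.4145, -0.2197, 0.2399]
tool_rot: [0.707, 0.707, -0.0, 0.0]
ft_force: [0.6, -0.1, 0.5]
grip_width: 0.0399
```

Request:
jog_arm:
  deltas:
    - [[25,0,0,0,0,0,40],[40,0,0,0,0,0,40],[40,0,0,0,0,0,40],[25,0,0,0,0,0,40],[0,0,0,0,0,0,40]]

```text
clock: 39.0
eef_pos: [0.4144, -0.0869, 0.2371]
tool_rot: [0.709, 0.705, -0.0, 0.0]
ft_force: [0.3, -0.9, -0.3]
grip_width: 0.0396
```

```bash
python3 - <<'E'
from h import *
a=camera("scene");K=6;x0,y0=150,170
for n,zb in(("tin_lid_center",.146),("shallow_tin_center",.12)):
    s=sil("scene",n,(.4135,-.2192),zb);print(n,"expected",s)
    for d in masks_of(n,"scene"):
        if np.hypot(*(cen(d["pixels"])-s[0]))<20: print(cen(d["pixels"]),d["pixels"].sum(),d["conf"])
for n in("bowl","bottle","whetstone"): print(n,[(np.round(d["at"]),round(d["conf"],2)) for d in masks_of(n,"scene")][:1])
v=cv2.resize(a[180:280,150:250],None,fx=K,fy=K,interpolation=2);cv2.imwrite("pics/p10.png",v[...,::-1])
o=get_obs();print(o["clock"],o["eef_pos"],o["ft_force"])
E
```

```text
tin_lid_center expected (array([192.74664375, 212.7896038 ]), 477.1875)
[192.11778846 212.58173077] 416 0.56
shallow_tin_center expected (array([194.23769065, 220.39662126]), 708.9375)
[193.97547684 225.14986376] 367 0.83
bowl [(array([399., 316.]), 0.69)]
bottle [(array([474., 204.]), 0.81)]
whetstone [(array([133., 341.]), 0.69)]
39.3 [ 0.41503702 -0.09015362  0.23758063] [0.88715394 0.09984585 0.63521408]
```

View pics/p10.png

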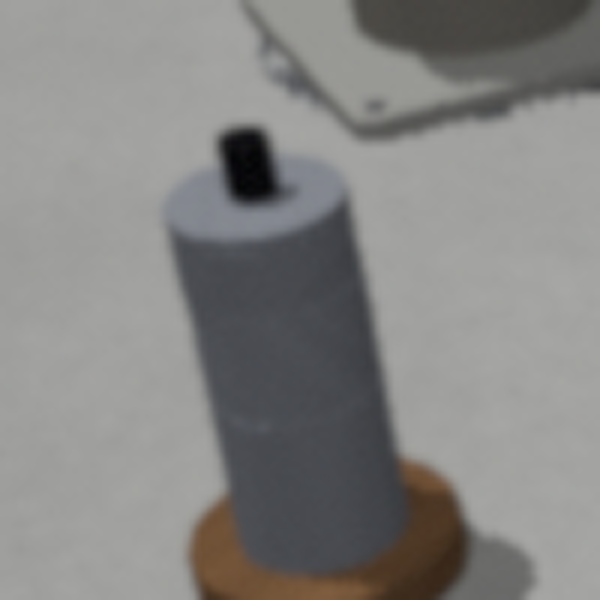

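The stack is complete and flush, with the lid at (258,200) in the crop. The bystanders have not moved.

```bash
python3 -c "
from workcell import *;print(job_done())"
```

```text
the job is handed in; nothing more can be done
None
```

The three tins and the steel lid are stacked on the stand in order and the job is handed in, at about 39 s of the 125 s allowed. `job_done()` gives no verdict, so I don't have a confirmed pass. The green and yellow lids were left alone.

- **Seating:** The middle tin, shallow tin and lid each met contact within about 0.5 mm of their computed seated height. The deep tin showed no clear contact force before I released it. The later pictures show it home on the stand.
- **Final picture:** The stack looks upright, flush and released. The lid's image centre is within about 0.7 px of where a seated lid should be.
- **Bystanders:** The bowl, bottle and whetstone were found within about 2 px of where they started.
- **Disagreements:** The two cameras differed by 2–3 mm on several positions, so I averaged them. The gripper read about 59 mm on the 62 mm shallow tin and about 15.5 mm on the 18 mm knob, but both held securely.
- **Early trouble:** My first tool angle ran into the last joint's range limit, so I turned the tool 90° and carried on.

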